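# Hang the white reference plate on the sloped viewing stand

## Robot

A 6-joint arm with a two-finger parallel gripper is mounted at the origin on the work surface. World frame = base frame: x ahead of the robot, y to its left, z up, the work surface at z = 0. Lengths are in m, angles in degrees, forces in N, time in s.
With the tool pointing down it reaches from about 0.375 to 0.75 m from the base axis. Payload 9 kg.
Tool frame: the origin (TCP) lies on the centre line of the jaws, within the pads' length; the fingertips stand 11 mm ahead of it and the grasp point (between the pads) lies 8 mm behind it; z points along the fingers, y is the line along which they close (so a half turn about z gives the same grasp; the last joint's range is limited). The gripper opens to 85 mm and grips with 20 to 120 N. Pads are 22 mm wide; open, the fingers measure 114 mm over their backs; the gripper's body (76 mm by 85 mm) begins 54 mm behind the grasp point. The pads swing forward as they close: fully open they stand 13 mm farther back than shut.
Start: joints at [58.803, 5.964, 5.575, 89.605, 0, 77.527], TCP at [0.193, 0.568, 0.242] pointing down, gripper open.
Joint ranges: [-171.21, 171.21], [-48.23, 106.86], [-62.78, 66.21], [-105.2, 120.99], [-86.42, 89.51], [-180, 180]. Speed limits (degrees/s): [127.2, 127.2, 147.25, 180, 180, 180].

## Interface

Orientations are given as a 3x3 rotation matrix whose columns are the frame's x, y, z axes.
In Python, from station import r, optics gives the robot as it stands. The module is installed in compiled form; this text tells all that it offers.
- The arm moves only by the tool servo_tool, never from a script. Its argument "moves" is a list of rows, each an object with "twist": the turn, a rotation vector about the tool's x, y, z as a fraction of full scale, a list of three; "travel": the shift along the tool's x, y, z as a fraction of full scale, a list of three; "hand": the closure in counts, from 0 (fully open) to 255 (shut). A call has 1 to 10 rows; each row shifts and turns the commanded pose from where the row before left it, along the tool's axes as they then stand; what a row does not reach is not made up. Full scale, the value 1, is 0.02 m for a shift and 10 degrees for a turn. A row lasts 1/8 s, in which the tool goes at most 62.5 mm and 10.7 degrees, less where a joint would pass 70% of its speed; a pose out of reach is approached as far as the arm can. A call with a number of a shift or a turn outside -1 to 1 is refused whole. A call with a gripper value outside its range is refused whole. The fingers move at their own pace and stop on an object; "grip_force" is the grip in N (left out, the last holds). Time passes only in rows, so rows that do not move let the fingers close. It gives the time, the measured TCP pose, the force, the opening and the grip force at its end, in the units of the state.
- r.state(): the state, without advancing time (a new reading comes with each control period).
- optics.capture(name): name is "scene" or "top"; returns the picture (384x512x3 uint8, red, green, blue); there is no depth.
- optics.camera_info(name): a dict with "mtx" (3x3 intrinsics, pixels), "R" (3x3) and "t" (3): a world point X has camera coordinates R X + t. Camera axes: x right, y down, z forward; pixel columns grow to the right and rows downward; lengths in m; the calibration is good to about 2 mm. A picture is of the moment at which its call begins. camera_info takes no time and is no camera call.
- r.finish_job(): hands the job in; it is judged then, once.
The state is a dict: "time_s": time; "joint_positions": joint angles; "qvel": joint speeds; "joint_torque": joint torques, N m; "tcp_pos": TCP position; "tool_rot": TCP orientation; "force": force on the tool from outside, world axes, zero at the start; "moment": the same for the moment, N m; "gripper_width": finger opening in m; "grasp_force": force on a finger pad.
Only numpy, scipy, OpenCV 4.12 (cv2) and the standard library are available. Lean on these libraries where they do the work, as an engineer would, in place of code of your own. Each camera call takes 0.05 s, during which the arm holds its last target. There are 200 camera calls.

## Task

Hang the grey plate with the white tiles on the sloped viewing stand: slip its keyhole over the brass screw head, feeling for the head if need be, then draw the plate down the slope until it is locked fully home, flat on the board and straight. Be gentle, never force it against the stand, leave the beaker, thread cone and jar where they are, and let go at the end.

Things in the scene. Friction and masses are not known exactly. Their poses are not given: they have to be found in the camera images.
- plate: Loose grey plate with two white tiles, 130 mm (its x) by 110 mm (y), 5 mm thick with the 1.5 mm rubber feet under its corners, 0.2 to 0.45 kg; starts lying face up on the bench. Origin: centre of the underside, level with the feet; z out of its face, x towards the keyhole end (its upper edge when hung). The keyhole goes right through, on the line y = 0.
- fin (a point): Middle of the plate's black fin handle, between the tiles (plate x = -20 mm, 24 mm above the underside). The fin is 14 mm thick (y), 40 mm long (x) and stands from 5 to 43 mm above the plate's underside. Axes as the plate's.
- keyhole (a point): Centre of the keyhole's wide part, on the plate's underside (plate x = +18 mm): an octagonal hole 19 mm across that opens, with a tapered lead-in, into a slot 10 mm wide running towards the plate's +x. Axes as the plate's.
- slot_end (a point): Point on the plate's underside (plate x = +42 mm) that lies on the screw's axis when the plate is locked fully home, the slot's blind end (x = +45.5 mm) against the shank; 24 mm of sliding from the hole. Axes as the plate's.
- board: Fixed sloped cream felt-faced board of the viewing stand, 245 mm up the slope by 200 mm wide, 30 degrees from level, low edge towards the robot. Origin: on its surface, middle of a dark rail strip across the board; x up the slope, y along the rail, z square out of the surface. Runs from x = -165 mm (a lip 9 mm high) to x = +80 mm.
- rail (a point): The board's origin again, where the brass-headed screw stands square out of the rail: shank 7 mm diameter, head 15 mm diameter, 9 mm (underside) to 14 mm (top) off the board. The screw is clamped firm anywhere up to 13 mm to either side along y; that offset is not reported: see or feel for it. Axes are the board's.
- beaker: Glass beaker, 64 mm diameter, 85 mm high, standing on the bench; origin centre of its underside. Leave alone.
- thread_cone: Blue cone of thread, 60 mm diameter, 100 mm high, standing; origin centre of its underside. Leave alone.
- bottle: Amber jar with a black cap, 60 mm diameter, 140 mm high, standing; origin centre of its underside. Leave alone.
Mind the look-alikes: they are no part of the job. Of the things like the plate, leave any that is pink or turquoise; of the rest the smaller one is meant.

How it is judged (in metres and radians):
At the end, for the whole second after the job is handed in: The plate hangs locked on the screw, released and still: slot-end point within 4 mm of the screw along the slope and within 17 mm sideways of the board's origin (screw offset included), plate flat on the board within 4 mm and straight within 0.15 rad (x of slot_end in the frame of board between -0.004 and 0.004 m and y of slot_end in the frame of board between -0.017 and 0.017 m and z of slot_end in the frame of board between -0.002 and 0.004 m and z of plate in the frame of board between -0.002 and 0.004 m and angle between the x axis of plate and the x axis of board, either way round below 0.15 rad and linear speed of plate below 0.01 m/s); the robot touches nothing.
It fails at once if the plate is forced against the stand or screw with more than 45 N (contact force between plate and board above 45 N).
It fails at once if the beaker, thread cone or jar is moved by more than 20 mm or tipped (distance of any of beaker, thread_cone, bottle from where it was at the start of the episode above 0.02 m or angle between any of beaker, thread_cone, bottle's own z axis and vertical above 0.3 rad).
It also fails if it takes over 72 s, if anything falls off the work surface, if the arm or the gripper's body presses on something with over 40 N, if the wrist force passes 120 N, or if a joint passes its speed limit or range.

## Working session

There is one attempt and no reset: what is moved stays moved. The work goes in short steps, Python scripts to look and compute and a tool call to move; the robot and the scene stay as the last step left them, time stands still between calls to the robot, and variables do not carry over. Pictures are saved under pics/ and viewed, at most 10 in all, crops included, and the job is handed in when it is done.

Besides the shell and the picture viewer there is one more tool, called after "Call:" by a JSON object that holds its "op" and its "data", one argument or row to a line. servo_tool: Moves the arm, as the interface text tells. Its arguments: {"type":"object","properties":{"moves":{"type":"array"},"grip_force":{"type":"number"}},"required":["moves"]}

```bash
mkdir -p pics; python3 - <<'E'
from station import r, optics
import cv2, numpy as np
np.set_printoptions(precision=4,suppress=True)
for n in ("scene","top"):
    im=optics.capture(n); cv2.imwrite(f"pics/{n}0.png",im[:,:,::-1])
    c=optics.camera_info(n); print(n,c)
print(r.state())
E
```

```text
scene {'mtx': array([[443.3141,   0.    , 249.0549],
       [  0.    , 443.3141, 193.7991],
       [  0.    ,   0.    ,   1.    ]]), 'R': array([[-0.2281,  0.9735,  0.0148],
       [ 0.5725,  0.1464, -0.8067],
       [-0.7875, -0.1756, -0.5908]]), 't': array([-0.0202, -0.2781,  1.9192])}
top {'mtx': array([[381.0277,   0.    , 257.7741],
       [  0.    , 381.0277, 192.1842],
       [  0.    ,   0.    ,   1.    ]]), 'R': array([[-0.0153, -0.9999, -0.0026],
       [-0.9806,  0.0155, -0.1955],
       [ 0.1955, -0.0005, -0.9807]]), 't': array([0.1369, 0.5765, 1.1824])}
{'time_s': 0.1, 'joint_positions': array([58.8029,  5.9966,  5.534 , 89.6043,  0.0005, 77.5253]), 'qvel': array([ 0.0869,  0.0358,  0.183 , -0.0378, -0.0541,  0.0229]), 'joint_torque': array([  0.0075, -55.8206,  50.4723,   0.0129,  -0.0002,  -0.    ]), 'tcp_pos': array([0.1925, 0.568 , 0.2416]), 'tool_rot': array([[-0.9471,  0.321 , -0.0006],
       [ 0.321 ,  0.9471, -0.001 ],
       [ 0.0003, -0.0011, -1.    ]]), 'force': array([ 0.5322,  0.064 , -0.2984]), 'moment': array([-0.0176,  0.0308,  0.0517]), 'grasp_force': 0.0, 'gripper_width': 0.08552912258051763}
```

View pics/scene0.png

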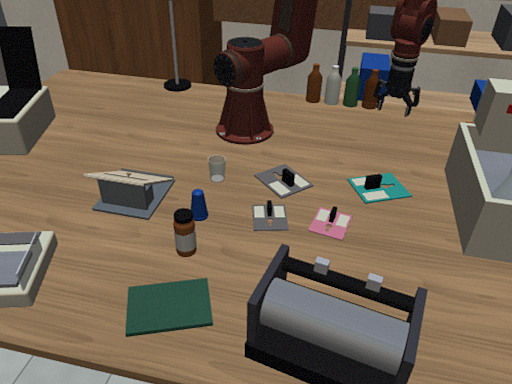

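View pics/top0.png

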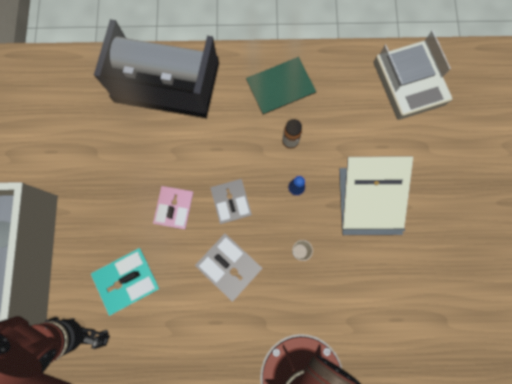

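Look-alikes in the top view are pink (172,207), small grey (231,201), larger grey (229,267) and turquoise (125,281). I choose the small grey plate at (231,201). The board is at (377,195) with the rail at row 182. Next I'll take close crops and measure.

```bash
cat > h.py <<'E'
from station import r, optics
import cv2, numpy as np
np.set_printoptions(precision=4,suppress=True)
def cam(n):
    c=optics.camera_info(n); return np.array(c["mtx"]),np.array(c["R"]),np.array(c["t"])
def ray(n,uv):
    K,R,t=cam(n); return -R.T@t, R.T@np.linalg.solve(K,[uv[0],uv[1],1.])
def onz(n,uv,z):
    o,d=ray(n,uv); return o+d*(z-o[2])/d[2]
def proj(n,X):
    K,R,t=cam(n); p=K@(R@np.asarray(X,float)+t); return p[:2]/p[2]
def tri(uv1,uv2):
    o,d=ray("top",uv1); p,e=ray("scene",uv2)
    s=np.linalg.lstsq(np.c_[d,-e],p-o,rcond=None)[0]
    a,b=o+d*s[0],p+e*s[1]; return (a+b)/2,np.linalg.norm(a-b)
E
python3 - <<'E'
from h import *
t=cv2.imread("pics/top0.png"); s=cv2.imread("pics/scene0.png")
def crop(im,x,y,w,h,k): return cv2.resize(im[y:y+h,x:x+w],None,fx=k,fy=k,interpolation=cv2.INTER_CUBIC)
a=crop(t,205,175,50,50,8); b=crop(t,335,150,80,50,5)[:, :400]
c=crop(s,245,195,50,40,8)[:200]; d=crop(s,85,165,100,50,4)
top=np.hstack([a[:, :400],cv2.copyMakeBorder(b,0,150,0,0,cv2.BORDER_CONSTANT)])
c=crop(s,245,195,50,40,5);
bot=np.hstack([cv2.copyMakeBorder(c,0,0,0,150,cv2.BORDER_CONSTANT),d])
cv2.imwrite("pics/crop1.png",np.vstack([top,bot]))
hsv=cv2.cvtColor(t,cv2.COLOR_BGR2HSV)
# plate: low saturation in window
w=np.zeros(t.shape[:2],np.uint8); w[172:228,205:256]=1
m=((hsv[:,:,1]<60)&(w>0)).astype(np.uint8)*255
m=cv2.morphologyEx(m,cv2.MORPH_CLOSE,np.ones((7,7)))
cs=max(cv2.findContours(m,0,1)[0],key=cv2.contourArea)
rc=cv2.minAreaRect(cs); bx=cv2.boxPoints(rc); P=np.array([onz("top",p,0.005) for p in bx]); print("plate",rc,P,np.linalg.norm(np.diff(P,axis=0),axis=1),P.mean(0))
# dark fin
m=((t.max(2)<60)&(w>0)); ys,xs=np.nonzero(m); print("fin",xs.mean(),ys.mean(),onz("top",(xs.mean(),ys.mean()),.03),m.sum())
wt=((t.min(2)>190)&(w>0)).astype(np.uint8)
n,_,st,ce=cv2.connectedComponentsWithStats(wt); print("tiles",st,ce,[onz("top",q,.005) for q in ce[1:]])
# board
w[:]=0; w[145:245,330:425]=1
m=((t.min(2)>170)&(w>0)).astype(np.uint8); m=cv2.morphologyEx(m,cv2.MORPH_CLOSE,np.ones((9,9)))
cs=max(cv2.findContours(m,0,1)[0],key=cv2.contourArea); rc=cv2.minAreaRect(cs); print("board",rc,cv2.approxPolyDP(cs,4,True)[:,0])
rm=((t.max(2)<100)&(w>0)); rm[:172]=0; rm[192:]=0; ys,xs=np.nonzero(rm); print("rail",xs.min(),xs.max(),ys.mean(),np.polyfit(xs,ys,1))
E
```

```text
plate ((230.41976928710938, 200.91116333007812), (38.7013053894043, 33.40195846557617), 74.47589111328125) [[0.6105 0.2931 0.005 ]
 [0.64   0.1833 0.005 ]
 [0.511  0.1495 0.005 ]
 [0.4826 0.2573 0.005 ]] [0.1136 0.1334 0.1115] [0.561  0.2208 0.005 ]
fin 231.5 205.16666666666666 [0.5416 0.2154 0.03  ] 12
tiles [[     0      0    512    384 196325]
 [   236    197     12     17    140]
 [   218    202     11     18    143]] [[255.5334 191.4762]
 [241.9071 205.2643]
 [222.965  210.6993]] [array([0.5449, 0.1821, 0.005 ]), array([0.5274, 0.2458, 0.005 ])]
board ((377.73455810546875, 191.9822998046875), (62.926971435546875, 74.2352066040039), 3.814074993133545) [[411 157]
 [349 158]
 [345 227]
 [403 226]]
rail 356 400 181.49367088607596 [ -0.     181.5032]
```

View pics/crop1.png

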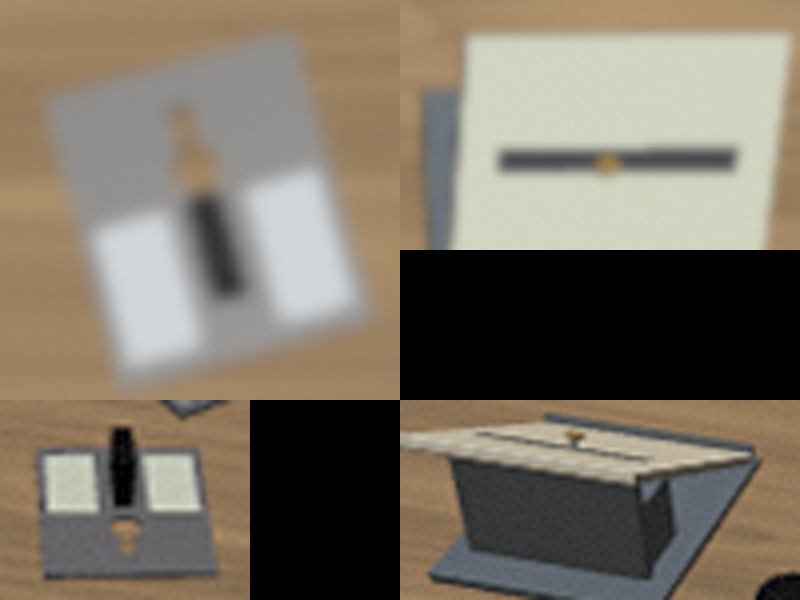

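The crop confirms the choice: the small grey plate has two white tiles, its keyhole points up-image and slightly left, and the fin is at (231.5,205). The brass screw is at about (376.5,182.5) in the top view and (128.7,174) in the scene view. Its measured size of 133x112 mm fits the given 130x110. Next I triangulate the screw and rail.

```bash
python3 - <<'E'
from h import *
t=cv2.imread("pics/top0.png"); s=cv2.imread("pics/scene0.png")
def brass(im,x0,y0,x1,y1):
    c=im[y0:y1,x0:x1].astype(float); w=np.clip(c[:,:,2]-c[:,:,0]-40,0,None)
    ys,xs=np.mgrid[y0:y1,x0:x1]; return np.array([(w*xs).sum(),(w*ys).sum()])/w.sum(), (w>0).sum()
a=brass(t,370,177,384,188); b=brass(s,121,169,136,179); print(a,b)
S,e=tri(a[0],b[0]); print("head",S,e)
# rail ends: scene line pixels
for n,im,(x0,y0,x1,y1) in (("top",t,(350,176,406,188)),("scene",s,(95,168,160,185))):
    c=im[y0:y1,x0:x1].astype(int); m=c.max(2)<105
    ys,xs=np.nonzero(m); xs+=x0;ys+=y0
    i,j=xs.argmin(),xs.argmax(); print(n,len(xs),(xs[i],ys[i]),(xs[j],ys[j]),np.polyfit(xs,ys,1), "mid rows by col",[(q,ys[xs==q].mean()) for q in (xs.min(),xs.max())])
# board corners top view ~ far edge/near edge rays for given heights
for hz in (0.10,0.12,0.14,0.16): print(hz,onz("top",(356,181.5),hz),onz("top",(400.,181.5),hz),proj("scene",onz("top",(356,181.5),hz)),proj("scene",onz("top",(400,181.5),hz)))
for n,q in (("beaker",(303,250)),("cone",(297,186)),("jar",(292,134))): print(n,onz("top",q,.08))
E
```

```text
(array([376.0654, 182.4885]), np.int64(16)) (array([129.2267, 172.2489]), np.int64(14))
head [ 0.5912 -0.2391  0.1176] 0.0012014370938888874
top 83 (np.int64(356), np.int64(181)) (np.int64(400), np.int64(181)) [ -0.0058 183.7527] mid rows by col [(np.int64(356), np.float64(181.5)), (np.int64(400), np.float64(181.5))]
scene 237 (np.int64(97), np.int64(179)) (np.int64(159), np.int64(174)) [ -0.0967 191.0125] mid rows by col [(np.int64(97), np.float64(179.5)), (np.int64(159), np.float64(178.5))]
0.1 [ 0.5995 -0.1823  0.1   ] [ 0.5973 -0.3209  0.1   ] [145.1021 180.6206] [105.7632 174.2519]
0.12 [ 0.595 -0.177  0.12 ] [ 0.5929 -0.3133  0.12  ] [146.4597 174.9011] [107.5076 168.7011]
0.14 [ 0.5905 -0.1717  0.14  ] [ 0.5884 -0.3056  0.14  ] [147.8351 169.1065] [109.2756 163.0751]
0.16 [ 0.586  -0.1664  0.16  ] [ 0.584  -0.2979  0.16  ] [149.2288 163.2352] [111.0677 157.3724]
beaker [ 0.3893 -0.0093  0.08  ]
cone [0.5922 0.0021 0.08  ]
jar [0.7675 0.0123 0.08  ]
```

Measurements:
- **Screw:** the head is at (0.591,-0.239,0.118) with a 1.2 mm ray gap, so the screw base is near (0.598,-0.239,0.105).
- **Rail:** about 139 mm long, centred at y≈-0.25, so the screw offset is about +11 mm, which is plausible. The board yaw is about -0.9°.
- **Plate:** the fin is at (0.5417,0.2156) and the plate yaw is about 15°.

Now I move.

Call:
{"op": "servo_tool", "data": {
  "moves": [
    {"twist": [0, 0, 0], "travel": [-1, -0.5, 0], "hand": 0},
    {"twist": [0, 0, 0], "travel": [-1, -0.5, 0], "hand": 0},
    {"twist": [0, 0, 0], "travel": [-1, -0.5, 0], "hand": 0},
    {"twist": [0, 0, 0], "travel": [-1, -0.5, 0], "hand": 0},
    {"twist": [0, 0, 0], "travel": [-1, -0.5, 0], "hand": 0},
    {"twist": [0, 0, 0], "travel": [-1, -0.5, 0], "hand": 0},
    {"twist": [0, 0, 0], "travel": [-1, -0.5, 0], "hand": 0},
    {"twist": [0, 0, 0], "travel": [-1, -0.5, 0], "hand": 0},
    {"twist": [0, 0, 0], "travel": [-1, -0.5, 0], "hand": 0},
    {"twist": [0, 0, 0], "travel": [-1, -0.5, 0], "hand": 0}
  ],
  "grip_force": 60
}}

```text
time_s: 1.35
tcp_pos: [0.3502, 0.4087, 0.2419]
tool_rot: [[-0.947, 0.321, -0.001], [0.321, 0.947, -0.0], [0.0, -0.0, -1.0]]
force: [0.8, 1.1, 0.3]
gripper_width: 0.0857
grasp_force: 0.0
```

Call:
{"op": "servo_tool", "data": {
  "moves": [
    {"twist": [0, 0, 0], "travel": [-1, -0.5, 0], "hand": 0},
    {"twist": [0, 0, 0], "travel": [-1, -0.5, 0.3], "hand": 0},
    {"twist": [0, 0, 0], "travel": [-1, -0.5, 0.4], "hand": 0},
    {"twist": [0, 0, 0], "travel": [-1, -0.5, 0.5], "hand": 0},
    {"twist": [0, 0, 0], "travel": [-1, -0.5, 0.5], "hand": 0},
    {"twist": [0, 0, 0], "travel": [-1, -0.5, 0.5], "hand": 0},
    {"twist": [0, 0, 0], "travel": [-1, -0.5, 0.5], "hand": 0},
    {"twist": [0, 0, 0], "travel": [-1, -0.5, 0.5], "hand": 0},
    {"twist": [0, 0, 0], "travel": [-1, -0.5, 0.5], "hand": 0},
    {"twist": [0, 0, 0], "travel": [-1, -0.5, 0.5], "hand": 0}
  ]
}}

```text
time_s: 2.6
tcp_pos: [0.5081, 0.2495, 0.1576]
tool_rot: [[-0.947, 0.321, -0.0], [0.321, 0.947, 0.0], [0.0, 0.0, -1.0]]
force: [-0.1, 0.4, -0.6]
gripper_width: 0.0853
grasp_force: 0.0
```

Call:
{"op": "servo_tool", "data": {
  "moves": [
    {"twist": [0, 0, 0], "travel": [-1, -0.5, 0.5], "hand": 0},
    {"twist": [0, 0, 0], "travel": [-1, -0.5, 0.5], "hand": 0},
    {"twist": [0, 0, -1], "travel": [0, 0, 0.5], "hand": 0},
    {"twist": [0, 0, -1], "travel": [0, 0, 0.5], "hand": 0},
    {"twist": [0, 0, -1], "travel": [0, 0, 0.5], "hand": 0},
    {"twist": [0, 0, -0.37], "travel": [0, 0, 0], "hand": 0},
    {"twist": [0, 0, 0], "travel": [0, 0, 0], "hand": 0},
    {"twist": [0, 0, 0], "travel": [0, 0, 0], "hand": 0}
  ]
}}

```text
time_s: 3.6
tcp_pos: [0.5391, 0.2184, 0.1083]
tool_rot: [[-0.966, -0.257, 0.0], [-0.257, 0.966, 0.0], [-0.0, 0.0, -1.0]]
force: [0.2, 0.3, 0.5]
gripper_width: 0.0854
grasp_force: 0.0
```

```bash
cat >> h.py <<'E'
from scipy.spatial.transform import Rotation as Ro
def delta(pos,rot):
    st=r.state(); R=st["tool_rot"]
    print("t",st["time_s"],"pos",st["tcp_pos"],"travel",R.T@(np.asarray(pos)-st["tcp_pos"])/.02,"twist",Ro.from_matrix(R.T@rot).as_rotvec(degrees=True)/10,"F",st["force"],"w",st["gripper_width"],"g",st["grasp_force"])
def frame(y,z):
    y=np.array(y,float);y/=np.linalg.norm(y); z=np.array(z,float);z/=np.linalg.norm(z)
    return np.c_[np.cross(y,z),y,z]
E
python3 - <<'E'
from h import *
a=np.radians(15); delta([.5417,.2156,.024],frame([-np.sin(a),np.cos(a),0],[0,0,-1])); print(r.state()["joint_positions"])
E
```

```text
t 3.6 pos [0.5391 0.2184 0.1083] travel [-0.0895 -0.1713  4.216 ] twist [ 0.0004  0.0016 -0.0118] F [0.2155 0.3406 0.5022] w 0.08541960020032183 g 0.0
[  9.1816   3.8256 -10.6269  75.5322   0.0052  -5.7   ]
```

Call:
{"op": "servo_tool", "data": {
  "moves": [
    {"twist": [0, 0, 0], "travel": [-0.09, -0.17, 0.9], "hand": 0},
    {"twist": [0, 0, 0], "travel": [0, 0, 0.9], "hand": 100},
    {"twist": [0, 0, 0], "travel": [0, 0, 0.9], "hand": 100},
    {"twist": [0, 0, 0], "travel": [0, 0, 0.9], "hand": 100},
    {"twist": [0, 0, 0], "travel": [0, 0, 0.5], "hand": 100},
    {"twist": [0, 0, 0], "travel": [0, 0, 0], "hand": 130},
    {"twist": [0, 0, 0], "travel": [0, 0, 0], "hand": 160},
    {"twist": [0, 0, 0], "travel": [0, 0, 0], "hand": 190},
    {"twist": [0, 0, 0], "travel": [0, 0, 0], "hand": 220},
    {"twist": [0, 0, 0], "travel": [0, 0, 0], "hand": 255}
  ]
}}

```text
time_s: 4.85
tcp_pos: [0.5419, 0.216, 0.0272]
tool_rot: [[-0.966, -0.258, 0.001], [-0.258, 0.966, 0.0], [-0.001, -0.0, -1.0]]
force: [-1.5, -0.1, 5.8]
gripper_width: 0.013
grasp_force: 58.8
```

Call:
{"op": "servo_tool", "data": {
  "moves": [
    {"twist": [0, 0, 0], "travel": [0, 0, 0], "hand": 255},
    {"twist": [0, 0, 0], "travel": [0, 0, 0], "hand": 255},
    {"twist": [0, 0, 0], "travel": [0, 0, 0], "hand": 255},
    {"twist": [0, 0, 0], "travel": [0, 0, 0], "hand": 255}
  ],
  "grip_force": 80
}}

```text
time_s: 5.35
tcp_pos: [0.5419, 0.216, 0.0272]
tool_rot: [[-0.966, -0.258, 0.001], [-0.258, 0.966, 0.0], [-0.001, -0.0, -1.0]]
force: [-1.1, 0.3, 7.3]
gripper_width: 0.0127
grasp_force: 78.7
```

Call:
{"op": "servo_tool", "data": {
  "moves": [
    {"twist": [0, 0, 0], "travel": [0, 0, -0.3], "hand": 255},
    {"twist": [0, 0, 0], "travel": [0, 0, -0.8], "hand": 255},
    {"twist": [0, 0, 0], "travel": [0, 0, -1], "hand": 255},
    {"twist": [0, 0, 0], "travel": [0, 0, -1], "hand": 255},
    {"twist": [0, 0, 0], "travel": [0, 0, -1], "hand": 255},
    {"twist": [0, 0, 0], "travel": [0, 0, -1], "hand": 255},
    {"twist": [0, 0, 0], "travel": [0, 0, -1], "hand": 255},
    {"twist": [0, 0, 0], "travel": [0, 0, -1], "hand": 255},
    {"twist": [0, 0, 0], "travel": [0, 0, -1], "hand": 255},
    {"twist": [0, 0, 0], "travel": [0, 0, -1], "hand": 255}
  ]
}}

```text
time_s: 6.6
tcp_pos: [0.5413, 0.2158, 0.2096]
tool_rot: [[-0.966, -0.258, 0.0], [-0.258, 0.966, 0.0], [-0.0, 0.0, -1.0]]
force: [-0.8, 0.2, -2.7]
gripper_width: 0.0128
grasp_force: 77.9
```

Call:
{"op": "servo_tool", "data": {
  "moves": [
    {"twist": [0, 0, 0.8], "travel": [0, 0, -0.6], "hand": 255},
    {"twist": [0, 0, 0.8], "travel": [0, 0, 0], "hand": 255},
    {"twist": [0, 0, 0], "travel": [0, 0, 0], "hand": 255},
    {"twist": [0, 0, 0], "travel": [0, 0, 0], "hand": 255}
  ]
}}

```text
time_s: 7.1
tcp_pos: [0.5412, 0.2158, 0.2203]
tool_rot: [[-1.0, 0.015, -0.0], [0.015, 1.0, 0.0], [0.0, 0.0, -1.0]]
force: [-0.1, -1.1, -3.0]
gripper_width: 0.0127
grasp_force: 77.9
```

```bash
cat >> h.py <<'E'
yw=np.radians(-0.9)
RB=Ro.from_euler("z",yw).as_matrix()@np.array([[np.cos(np.pi/6),0,-.5],[0,1,0],[.5,0,np.cos(np.pi/6)]])
RT=RB@np.diag([-1,1,-1.])
BASE=np.array([.598,-.239,.1055])
E
python3 - <<'E'
from h import *
tgt=BASE+RB@[-.038,0,.0272+.040]; print(tgt); delta(tgt,RT)
im=optics.capture("scene"); cv2.imwrite("pics/s1.png",cv2.resize(im[60:260,120:380,::-1],None,fx=3,fy=3))
E
```

```text
[ 0.5315 -0.238   0.1447]
t 7.1 pos [0.5412 0.2158 0.2203] travel [  0.1471 -22.6946   3.7808] twist [ 0.0014 -3.002   0.0045] F [-0.1321 -1.0677 -3.0264] w 0.012734437966942227 g 77.90931701660156
```

View pics/s1.png

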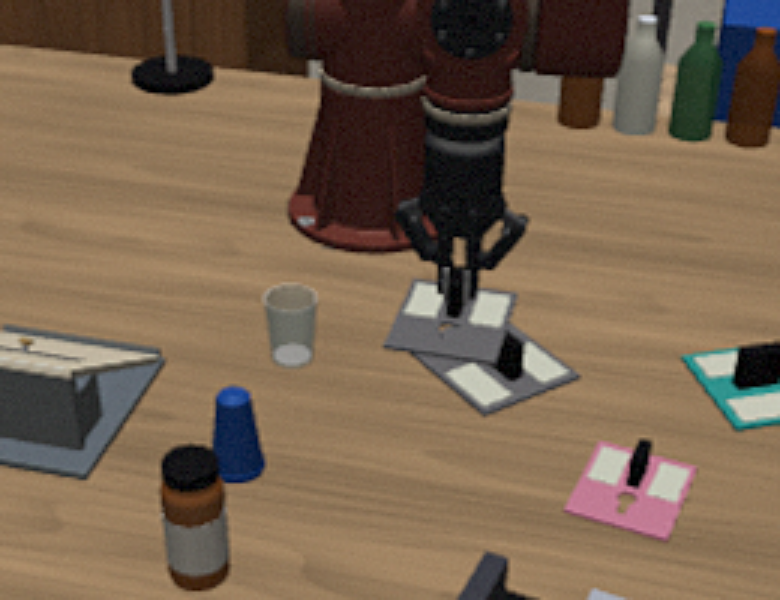

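The plate is held level and square, with the beaker, cone and jar clear of the path. Next I carry it over to the board.

Call:
{"op": "servo_tool", "data": {
  "moves": [
    {"twist": [0, 0, 0], "travel": [0, -0.5, 0], "hand": 255},
    {"twist": [0, 0, 0], "travel": [0, -1, 0], "hand": 255},
    {"twist": [0, 0, 0], "travel": [0, -1, 0], "hand": 255},
    {"twist": [0, 0, 0], "travel": [0, -1, 0], "hand": 255},
    {"twist": [0, 0, 0], "travel": [0, -1, 0], "hand": 255},
    {"twist": [0, 0, 0], "travel": [0, -1, 0], "hand": 255},
    {"twist": [0, 0, 0], "travel": [0, -1, 0], "hand": 255},
    {"twist": [0, 0, 0], "travel": [0, -1, 0], "hand": 255},
    {"twist": [0, 0, 0], "travel": [0, -1, 0], "hand": 255},
    {"twist": [0, 0, 0], "travel": [0, -1, 0], "hand": 255}
  ]
}}

```text
time_s: 8.4
tcp_pos: [0.5378, 0.0245, 0.2203]
tool_rot: [[-1.0, 0.018, 0.0], [0.018, 1.0, 0.0], [-0.0, 0.0, -1.0]]
force: [-0.1, -0.8, -2.6]
gripper_width: 0.0125
grasp_force: 78.1
```

Call:
{"op": "servo_tool", "data": {
  "moves": [
    {"twist": [0, 0, 0], "travel": [0, -1, 0], "hand": 255},
    {"twist": [0, 0, 0], "travel": [0, -1, 0], "hand": 255},
    {"twist": [0, -0.3, 0], "travel": [0, -1, 0], "hand": 255},
    {"twist": [0, -0.3, 0], "travel": [0, -1, 0], "hand": 255},
    {"twist": [0, -0.4, 0], "travel": [0, -1, 0], "hand": 255},
    {"twist": [0, -0.4, 0], "travel": [0, -1, 0], "hand": 255},
    {"twist": [0, -0.4, 0], "travel": [0, -1, 0], "hand": 255},
    {"twist": [0, -0.4, 0], "travel": [0, -1, 0], "hand": 255},
    {"twist": [0, -0.4, 0], "travel": [0, -1, 0], "hand": 255},
    {"twist": [0, -0.4, 0], "travel": [0, -1, 0], "hand": 255}
  ]
}}

```text
time_s: 9.65
tcp_pos: [0.5339, -0.1754, 0.2203]
tool_rot: [[-0.865, 0.018, 0.502], [0.015, 1.0, -0.01], [-0.502, -0.001, -0.865]]
force: [-0.4, 0.2, -2.1]
gripper_width: 0.0129
grasp_force: 78.1
```

Call:
{"op": "servo_tool", "data": {
  "moves": [
    {"twist": [0, 0, 0], "travel": [0, -1, 0], "hand": 255},
    {"twist": [0, 0, 0], "travel": [0, -1, 0], "hand": 255},
    {"twist": [0, 0, 0], "travel": [0, -1, 0], "hand": 255},
    {"twist": [0, 0, 0], "travel": [0, -0.2, 0], "hand": 255},
    {"twist": [0, 0, 0], "travel": [0, 0, 0], "hand": 255},
    {"twist": [0, 0, 0], "travel": [0, 0, 0], "hand": 255},
    {"twist": [0, 0, 0], "travel": [0, 0, 0], "hand": 255}
  ]
}}

```text
time_s: 10.52
tcp_pos: [0.5333, -0.2375, 0.2204]
tool_rot: [[-0.866, 0.017, 0.5], [0.015, 1.0, -0.009], [-0.5, -0.0, -0.866]]
force: [-0.5, -0.3, -2.7]
gripper_width: 0.0124
grasp_force: 78.4
```

```bash
python3 - <<'E'
from h import *
delta(BASE+RB@[-.038,0,.0272+.040],RT); print(r.state()["joint_positions"])
E
```

```text
t 10.525 pos [ 0.5333 -0.2375  0.2204] travel [ 1.9706 -0.0228  3.2313] twist [-0.0042  0.0002 -0.0066] F [-0.5288 -0.2866 -2.7273] w 0.012394654078175136 g 78.35033655166626
[-47.8837 -30.0986 -33.3103  65.2579  21.4135 -42.7888]
```

Next I move to the hover, 40 mm square off the board, and check the keyhole against the screw.

Call:
{"op": "servo_tool", "data": {
  "moves": [
    {"twist": [0, 0, 0], "travel": [0.5, 0, 0.8], "hand": 255},
    {"twist": [0, 0, 0], "travel": [0.5, 0, 0.8], "hand": 255},
    {"twist": [0, 0, 0], "travel": [0.5, -0.02, 0.8], "hand": 255},
    {"twist": [0, 0, 0], "travel": [0.47, 0, 0.83], "hand": 255},
    {"twist": [0, 0, 0], "travel": [0, 0, 0], "hand": 255},
    {"twist": [0, 0, 0], "travel": [0, 0, 0], "hand": 255},
    {"twist": [0, 0, 0], "travel": [0, 0, 0], "hand": 255}
  ]
}}

```text
time_s: 11.4
tcp_pos: [0.5318, -0.2389, 0.1458]
tool_rot: [[-0.865, 0.018, 0.501], [0.015, 1.0, -0.01], [-0.501, -0.001, -0.865]]
force: [-0.2, -0.6, -2.2]
gripper_width: 0.0124
grasp_force: 78.3
```

```bash
python3 - <<'E'
from h import *
delta(BASE+RB@[-.038,0,.0272+.040],RT)
st=r.state(); P=st["tcp_pos"]; R=st["tool_rot"]
a=optics.capture("top")[:,:,::-1]; b=optics.capture("scene")[:,:,::-1]
cv2.imwrite("pics/t2r.png",a); cv2.imwrite("pics/s2r.png",b)
Q=R@np.diag([-1,1,-1.])
for nm,q in (("hole",(.038,0,-.0272+.005)),("slotend",(.062,0,-.0272+.005)),("cornerL",(.085,.055,-.0222)),("cornerR",(.085,-.055,-.0222)),("lowL",(-.045,.055,-.0222))):
    X=P+Q@np.array(q); print(nm,X,proj("top",X),proj("scene",X))
c1=cv2.resize(a[150:230,335:415],(400,400),interpolation=cv2.INTER_CUBIC); c2=cv2.resize(b[130:210,85:165],(400,400),interpolation=cv2.INTER_CUBIC)
cv2.imwrite("pics/c2.png",np.hstack([c1,c2]))
E
```

```text
t 11.4 pos [ 0.5318 -0.2389  0.1458] travel [0.0407 0.0467 0.0384] twist [-0.0115  0.0067 -0.0076] F [-0.21   -0.5893 -2.1505] w 0.012448350802139954 g 78.28044891357422
hole [ 0.5758 -0.2397  0.1456] [379.2524 185.4874] [129.7167 162.3198]
slotend [ 0.5966 -0.24    0.1576] [380.0763 177.8787] [126.1643 162.4707]
cornerL [ 0.6175 -0.1854  0.1691] [362.4277 170.4606] [138.99   165.1942]
cornerR [ 0.6155 -0.2954  0.1692] [399.3326 170.5194] [106.5482 160.0847]
lowL [ 0.505  -0.1835  0.104 ] [358.6933 210.9953] [156.2338 164.184 ]
```

View pics/c2.png

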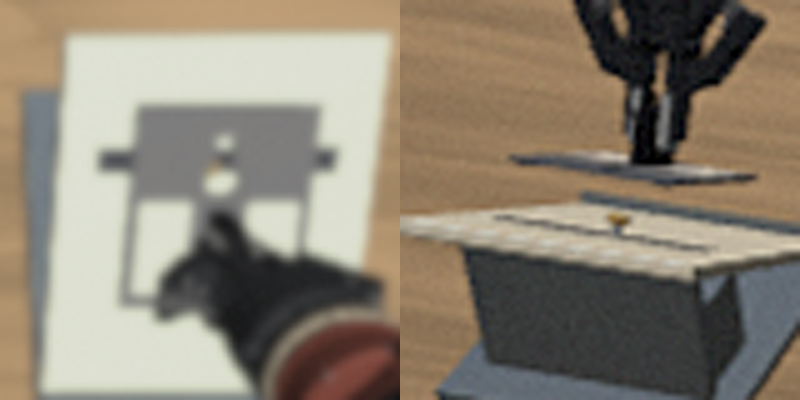

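The held plate's corners at (362.4,171) and (399.2,171), and the hole at (379.2,186), match the arm's prediction to under 1 px, so the grasp is as assumed. The first scene centroid of the screw probably included some wood colour, so I refine it.

```bash
python3 - <<'E'
from h import *
t=cv2.imread("pics/top0.png"); 
def cen(im,x0,y0,x1,y1,th):
    c=im[y0:y1,x0:x1].astype(float); w=np.clip(c[:,:,2]-c[:,:,0]-th,0,None); print(w.astype(int))
    ys,xs=np.mgrid[y0:y1,x0:x1]; return np.array([(w*xs).sum(),(w*ys).sum()])/w.sum()
a=cen(t,372,178,382,187,35)
for f in ("scene0","s2r"):
    s=cv2.imread(f"pics/{f}.png"); b=cen(s,124,171,135,179,45); X,e=tri(a,b); print(f,a,b,"tri",X,e,"base",X-RB@[0,0,.012])
# rail height: scene rail line sampled each side of screw -> dark pixels in board
s=cv2.imread("pics/scene0.png").max(2).astype(int)
for c in (106,110,115,120,136,140,144): 
    col=s[168:184,c]; print(c,col)
for hz in (.095,.1,.105,.11): print(hz,[proj("scene",onz("top",(u,181.5),hz)) for u in (358,398)])
E
```

```text
[[ 0  0  0  0  0  0  0  0  0  0]
 [ 0  0  0  0  0  0  0  0  0  0]
 [ 0  0  0  0  0  0  0  0  0  0]
 [ 0  0  0 12 21 15  0  0  0  0]
 [ 0  0  9 32 40 32 11  0  0  0]
 [ 0  0  8 31 38 32 12  0  0  0]
 [ 0  0  0 13 20 14  0  0  0  0]
 [ 0  0  0  0  0  0  0  0  0  0]
 [ 0  0  0  0  0  0  0  0  0  0]]
[[ 0  0  0  0  0  0  0  0  0  0  0]
 [ 0  0  0  9  0  0  0  0  0  0  0]
 [ 0  0  4 38 28 18  5  0  0  0  0]
 [ 0  0  0  2  9 13  0  0  0  0  0]
 [ 0  0  0  0  0  0  0  0  0  0  0]
 [ 0  0  0  0  0  0  0  0  0  0  0]
 [ 0  0  0  0  0  0  0  0  0  0  0]
 [ 0  0  0  0  0  0  0  0  0  0  0]]
scene0 [376.05   182.4912] [127.873 173.119] tri [ 0.5926 -0.2418  0.1141] 0.0021902753902354444 base [ 0.5986 -0.2419  0.1037]
[[ 0  0  0  0  0  0  0  0  0  0  0]
 [ 0  0  0  7  0  0  0  0  0  0  0]
 [ 0  0  6 44 29 23  0  0  0  0  0]
 [ 0  0  0  3 11 18  0  0  0  0  0]
 [ 0  0  0  0  0  0  0  0  0  0  0]
 [ 0  0  0  0  0  0  0  0  0  0  0]
 [ 0  0  0  0  0  0  0  0  0  0  0]
 [ 0  0  0  0  0  0  0  0  0  0  0]]
s2r [376.05   182.4912] [127.8227 173.1773] tri [ 0.5926 -0.242   0.1139] 0.0022937301896277244 base [ 0.5986 -0.2421  0.1035]
106 [142 137 137 148 189 112 167 194 189 184 168 169  98  49  54  55]
110 [141 137 134 159 190 183 115 172 191 192 172 169 138  74  52  58]
115 [141 141 131 176 188 196 152 132 182 191 195 176 168 109  58  55]
120 [137 130 148 185 192 192 196 126 134 184 190 193 172 170  99  42]
136 [150 159 116  87 102 177 196 185 190 183 103 167 192 191 174 168]
140 [141 153 150 100  82 144 185 190 190 195 152 133 180 191 197 175]
144 [145 142 158 120  91  81 164 190 185 192 200 111 170 194 202 115]
0.095 [array([142.941 , 181.7422]), array([107.0918, 175.9144])]
0.1 [array([143.2822, 180.3259]), array([107.52  , 174.5364])]
0.105 [array([143.6244, 178.905 ]), array([107.9497, 173.1537])]
0.11 [array([143.9678, 177.4794]), array([108.3809, 171.7665])]
```

Rail height comes out at about 0.104, and the top ray at head height gives a base near (0.598,-0.241,0.104). I update it and approach to 16 mm.

```bash
sed -i 's/^BASE=.*/BASE=np.array([.598,-.241,.104])/' h.py; cat >> h.py <<'E'
def rel():
    st=r.state(); p=RB.T@(st["tcp_pos"]-BASE); F=RB.T@st["force"]
    print("t",round(st["time_s"],2),"hole rel screw mm",(p+[.038,0,-.0272])*1e3,"F board",F,"M",RB.T@st["moment"],"w",round(st["gripper_width"],4))
E
python3 -c "
from h import *
delta(BASE+RB@[-.038,0,.0272+.016],RT); rel()"
```

```text
t 11.5 pos [ 0.5317 -0.2388  0.1456] travel [ 0.0681 -0.0565  1.2977] twist [-0.0104  0.0054 -0.0081] F [ 0.8968 -0.4799 -2.9645] w 0.01284051822581067 g 78.28009486198425
t 11.5 hole rel screw mm [ 1.3393  1.1763 41.9528] F board [-0.6991 -0.4658 -3.0195] M [ 0.0436  0.7774 -0.023 ] w 0.0128
```

Call:
{"op": "servo_tool", "data": {
  "moves": [
    {"twist": [0, 0, 0], "travel": [0.07, -0.06, 0.4], "hand": 255},
    {"twist": [0, 0, 0], "travel": [0, 0, 0.4], "hand": 255},
    {"twist": [0, 0, 0], "travel": [0, 0, 0.4], "hand": 255},
    {"twist": [0, 0, 0], "travel": [0, 0, 0.1], "hand": 255},
    {"twist": [0, 0, 0], "travel": [0, 0, 0], "hand": 255},
    {"twist": [0, 0, 0], "travel": [0, 0, 0], "hand": 255}
  ]
}}

```text
time_s: 12.25
tcp_pos: [0.5432, -0.2399, 0.1217]
tool_rot: [[-0.866, 0.018, 0.5], [0.015, 1.0, -0.009], [-0.5, -0.0, -0.866]]
force: [0.0, 0.2, -3.3]
gripper_width: 0.0125
grasp_force: 78.4
```

```bash
python3 - <<'E'
from h import *
rel()
a=optics.capture("top")[:,:,::-1]; b=optics.capture("scene")[:,:,::-1]
c1=cv2.resize(a[165:205,355:405],(500,400),interpolation=cv2.INTER_CUBIC); c2=cv2.resize(b[155:195,105:135],(300,400),interpolation=cv2.INTER_CUBIC)
cv2.imwrite("pics/c3.png",np.hstack([c1,c2]))
E
```

```text
t 12.25 hole rel screw mm [-0.5637  0.2011 15.5463] F board [-1.6664  0.2218 -2.9012] M [-0.0159  0.8058  0.0074] w 0.0125
```

View pics/c3.png

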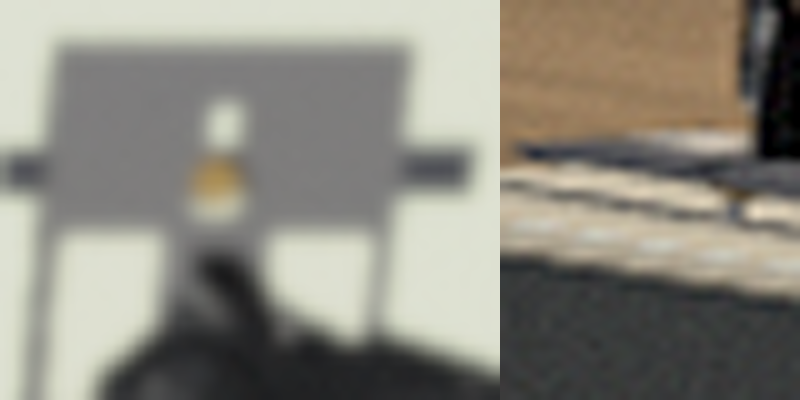

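The screw head shows inside the wide hole, with its centre near crop (217,180) and the hole near (218,190). I check that against parallax with numbers.

```bash
python3 - <<'E'
from h import *
a=optics.capture("top").astype(float); st=r.state(); P=st["tcp_pos"]; Q=st["tool_rot"]@np.diag([-1,1,-1.])
w=np.clip(a[172:195,365:388,0]-a[172:195,365:388,2]-35,0,None); ys,xs=np.mgrid[172:195,365:388]
print("head px",(w*xs).sum()/w.sum(),(w*ys).sum()/w.sum())
for nm,X in (("hole top",[.038,0,-.0222]),("hole bot",[.038,0,-.0257]),("slot",[.062,0,-.0222]),("cL",[.085,.055,-.0222]),("cR",[.085,-.055,-.0222])): print(nm,proj("top",P+Q@np.array(X)))
print("head pred",proj("top",BASE+RB@[0,0,.012]),proj("top",BASE+RB@[0,0,.014]))
g=a.mean(2); print(g[180:193,370:384].astype(int))
# plate side edges at rows and top edge
for v in (172,175,178): 
    row=cv2.resize(g[v:v+1,350:405],None,fx=10,fy=1,interpolation=cv2.INTER_LINEAR)[0]; d=np.nonzero(row<170)[0]; print(v,350+(d.min()+.5)/10-.5,350+(d.max()+.5)/10-.5)
for u in (366,370,390): print(u,g[166:173,u].astype(int))
for v in (173,177): print(v,[proj("top",P+Q@np.array([x,y,-.0222])) for x in (.078,.065) for y in (.055,-.055)])
E
```

```text
head px 376.1938775510204 182.6045918367347
hole top [376.9071 183.5368]
hole bot [376.5771 183.1982]
slot [377.6998 176.0815]
cL [360.4353 168.8094]
cR [396.509  168.8787]
head pred [376.1339 182.5292] [376.3216 182.7204]
[[125 124 125 125 125 128 135 134 125 121 122 124 124 124]
 [124 125 125 124 125 126 124 118 111 111 119 124 125 125]
 [124 124 125 125 127 129 130 125 117 111 116 122 124 125]
 [125 124 126 126 131 134 136 137 133 121 118 122 124 125]
 [125 124 126 132 142 150 153 157 154 138 124 124 125 125]
 [126 126 127 139 155 168 174 176 167 146 130 125 125 125]
 [128 126 127 137 154 167 173 171 158 138 127 126 128 129]
 [143 135 127 129 137 143 145 143 136 129 125 129 139 146]
 [170 149 132 125 124 122 122 121 122 123 126 139 162 176]
 [191 162 135 121 113 106 102 103 107 116 126 151 183 203]
 [197 164 134 118  98  78  72  73  82 100 123 156 194 211]
 [196 162 134 115  88  58  42  42  55  78 112 156 195 213]
 [193 158 133 115  90  60  36  27  35  56  95 147 190 212]]
172 359.75 395.55
175 359.55 395.25
178 358.95 395.25
366 [218 215 198 165 137 126 125]
370 [218 214 198 165 137 126 125]
390 [218 214 197 165 137 126 125]
173 [array([360.235 , 171.0216]), array([396.2389, 171.0914]), array([359.8648, 175.1073]), array([395.74  , 175.1781])]
177 [array([360.235 , 171.0216]), array([396.2389, 171.0914]), array([359.8648, 175.1073]), array([395.74  , 175.1781])]
```

The plate edges lie about 0.4 px (≈1.1 mm) towards +y of the prediction, so I shift -y 1.2 mm and +0.5 mm upslope, then descend slowly.

Call:
{"op": "servo_tool", "data": {
  "moves": [
    {"twist": [0, 0, 0], "travel": [-0.03, -0.06, 0], "hand": 255},
    {"twist": [0, 0, 0], "travel": [0, 0, 0.07], "hand": 255},
    {"twist": [0, 0, 0], "travel": [0, 0, 0.07], "hand": 255},
    {"twist": [0, 0, 0], "travel": [0, 0, 0.07], "hand": 255},
    {"twist": [0, 0, 0], "travel": [0, 0, 0.07], "hand": 255},
    {"twist": [0, 0, 0], "travel": [0, 0, 0], "hand": 255},
    {"twist": [0, 0, 0], "travel": [0, 0, 0], "hand": 255}
  ]
}}

```text
time_s: 13.28
tcp_pos: [0.5465, -0.2411, 0.1169]
tool_rot: [[-0.866, 0.018, 0.5], [0.015, 1.0, -0.009], [-0.5, 0.0, -0.866]]
force: [0.6, 0.0, -3.0]
gripper_width: 0.0124
grasp_force: 78.4
```

```bash
python3 -c "
from h import *
rel()"
```

```text
t 13.28 hole rel screw mm [-0.1789 -0.8994  9.74  ] F board [-1.0089  0.0421 -2.9005] M [0.0574 0.8206 0.023 ] w 0.0124
```

There is no contact at 9.7 mm, and a blocked head would have touched at 12.5 mm, so the head is inside the hole. I continue down.

Call:
{"op": "servo_tool", "data": {
  "moves": [
    {"twist": [0, 0, 0], "travel": [0, 0, 0.06], "hand": 255},
    {"twist": [0, 0, 0], "travel": [0, 0, 0.06], "hand": 255},
    {"twist": [0, 0, 0], "travel": [0, 0, 0.06], "hand": 255},
    {"twist": [0, 0, 0], "travel": [0, 0, 0.06], "hand": 255},
    {"twist": [0, 0, 0], "travel": [0, 0, 0.06], "hand": 255},
    {"twist": [0, 0, 0], "travel": [0, 0, 0], "hand": 255},
    {"twist": [0, 0, 0], "travel": [0, 0, 0], "hand": 255}
  ]
}}

```text
time_s: 14.15
tcp_pos: [0.5495, -0.2411, 0.1117]
tool_rot: [[-0.866, 0.018, 0.5], [0.015, 1.0, -0.009], [-0.5, 0.0, -0.866]]
force: [-0.1, 0.4, -2.9]
gripper_width: 0.0122
grasp_force: 78.4
```

```bash
python3 -c "
from h import *
rel()"
```

```text
t 14.15 hole rel screw mm [-0.161  -0.9096  3.7444] F board [-1.5727  0.4028 -2.4117] M [0.0367 0.8354 0.0091] w 0.0122
```

Call:
{"op": "servo_tool", "data": {
  "moves": [
    {"twist": [0, 0, 0], "travel": [0, 0, 0.05], "hand": 255},
    {"twist": [0, 0, 0], "travel": [0, 0, 0.05], "hand": 255},
    {"twist": [0, 0, 0], "travel": [0, 0, 0], "hand": 255}
  ]
}}

```text
time_s: 14.52
tcp_pos: [0.5504, -0.2411, 0.1098]
tool_rot: [[-0.866, 0.018, 0.5], [0.016, 1.0, -0.009], [-0.5, 0.0, -0.866]]
force: [-0.5, 1.1, -3.7]
gripper_width: 0.0128
grasp_force: 78.4
```

Call:
{"op": "servo_tool", "data": {
  "moves": [
    {"twist": [0, 0, 0], "travel": [0, 0, 0.04], "hand": 255},
    {"twist": [0, 0, 0], "travel": [0, 0, 0.02], "hand": 255},
    {"twist": [0, 0, 0], "travel": [0, 0, 0], "hand": 255}
  ]
}}

```text
time_s: 14.9
tcp_pos: [0.5509, -0.2413, 0.1092]
tool_rot: [[-0.866, 0.018, 0.5], [0.016, 1.0, -0.009], [-0.5, 0.0, -0.866]]
force: [-6.8, 0.8, 2.6]
gripper_width: 0.0127
grasp_force: 79.8
```

```bash
python3 -c "
from h import *
rel()"
```

```text
t 14.9 hole rel screw mm [-0.1748 -1.0512  0.8949] F board [-4.6178  0.6959  5.6115] M [0.457  1.3926 0.0213] w 0.0127
```

Feet contact at about 8 N and z≈0.9 mm, so the plate is seated with the head through the hole. Next I slide down-slope.

Call:
{"op": "servo_tool", "data": {
  "moves": [
    {"twist": [0, 0, 0], "travel": [0.1, 0, 0], "hand": 255},
    {"twist": [0, 0, 0], "travel": [0.15, 0, 0], "hand": 255},
    {"twist": [0, 0, 0], "travel": [0.15, 0, 0], "hand": 255},
    {"twist": [0, 0, 0], "travel": [0, 0, 0], "hand": 255}
  ]
}}

```text
time_s: 15.4
tcp_pos: [0.5441, -0.2414, 0.1054]
tool_rot: [[-0.866, 0.018, 0.5], [0.016, 1.0, -0.009], [-0.501, -0.0, -0.866]]
force: [-3.6, 0.3, 5.0]
gripper_width: 0.0132
grasp_force: 79.7
```

```bash
python3 -c "
from h import *
rel()"
```

```text
t 15.4 hole rel screw mm [-7.9309 -1.1974  0.9217] F board [-0.6142  0.267   6.1127] M [ 0.3636  0.4621 -0.108 ] w 0.0132
```

Call:
{"op": "servo_tool", "data": {
  "moves": [
    {"twist": [0, 0, 0], "travel": [0.12, 0, 0], "hand": 255},
    {"twist": [0, 0, 0], "travel": [0.12, 0, 0], "hand": 255},
    {"twist": [0, 0, 0], "travel": [0.1, 0, 0], "hand": 255},
    {"twist": [0, 0, 0], "travel": [0, 0, 0], "hand": 255}
  ]
}}

```text
time_s: 15.9
tcp_pos: [0.5384, -0.2412, 0.102]
tool_rot: [[-0.865, 0.018, 0.501], [0.015, 1.0, -0.009], [-0.501, -0.001, -0.866]]
force: [-1.6, 0.3, 7.1]
gripper_width: 0.0129
grasp_force: 79.8
```

```bash
python3 -c "
from h import *
rel()"
```

```text
t 15.9 hole rel screw mm [-14.6379  -1.1415   0.8944] F board [2.2153 0.3021 6.9769] M [ 0.3121  0.2354 -0.0618] w 0.0129
```

Call:
{"op": "servo_tool", "data": {
  "moves": [
    {"twist": [0, 0, 0], "travel": [0.1, 0, 0], "hand": 255},
    {"twist": [0, 0, 0], "travel": [0.1, 0, 0], "hand": 255},
    {"twist": [0, 0, 0], "travel": [0.05, 0, 0], "hand": 255},
    {"twist": [0, 0, 0], "travel": [0, 0, 0], "hand": 255}
  ]
}}

```text
time_s: 16.4
tcp_pos: [0.5341, -0.2411, 0.0996]
tool_rot: [[-0.865, 0.018, 0.501], [0.015, 1.0, -0.009], [-0.501, -0.001, -0.866]]
force: [-2.0, 0.7, 6.8]
gripper_width: 0.0126
grasp_force: 79.7
```

```bash
python3 -c "
from h import *
rel()"
```

```text
t 16.4 hole rel screw mm [-19.5318  -1.1462   0.899 ] F board [1.6077 0.6191 6.8909] M [ 0.2986  0.0847 -0.0024] w 0.0126
```

Still free at 19.5 mm. I finish with small steps until the blind end pushes back.

Call:
{"op": "servo_tool", "data": {
  "moves": [
    {"twist": [0, 0, 0], "travel": [0.05, 0, 0], "hand": 255},
    {"twist": [0, 0, 0], "travel": [0.05, 0, 0], "hand": 255},
    {"twist": [0, 0, 0], "travel": [0.05, 0, 0], "hand": 255},
    {"twist": [0, 0, 0], "travel": [0, 0, 0], "hand": 255}
  ]
}}

```text
time_s: 16.9
tcp_pos: [0.5315, -0.2411, 0.0981]
tool_rot: [[-0.865, 0.018, 0.501], [0.015, 1.0, -0.009], [-0.501, -0.001, -0.866]]
force: [-2.6, -0.1, 6.5]
gripper_width: 0.0126
grasp_force: 79.6
```

Call:
{"op": "servo_tool", "data": {
  "moves": [
    {"twist": [0, 0, 0], "travel": [0.04, 0, 0], "hand": 255},
    {"twist": [0, 0, 0], "travel": [0.03, 0, 0], "hand": 255},
    {"twist": [0, 0, 0], "travel": [0, 0, 0], "hand": 255}
  ]
}}

```text
time_s: 17.27
tcp_pos: [0.5304, -0.2411, 0.0974]
tool_rot: [[-0.865, 0.018, 0.501], [0.015, 1.0, -0.009], [-0.501, -0.001, -0.866]]
force: [-0.4, 0.3, 5.2]
gripper_width: 0.0128
grasp_force: 79.6
```

```bash
python3 -c "
from h import *
rel()"
```

```text
t 17.27 hole rel screw mm [-23.8719  -1.1182   0.9054] F board [2.2721 0.3112 4.6684] M [ 0.3282  0.0702 -0.0158] w 0.0128
```

Call:
{"op": "servo_tool", "data": {
  "moves": [
    {"twist": [0, 0, 0], "travel": [0.03, 0, 0], "hand": 255},
    {"twist": [0, 0, 0], "travel": [0.02, 0, 0], "hand": 255},
    {"twist": [0, 0, 0], "travel": [0, 0, 0], "hand": 255}
  ]
}}

```text
time_s: 17.65
tcp_pos: [0.5299, -0.2411, 0.0972]
tool_rot: [[-0.865, 0.017, 0.502], [0.015, 1.0, -0.009], [-0.502, -0.001, -0.865]]
force: [4.2, 0.8, 4.9]
gripper_width: 0.0131
grasp_force: 79.1
```

Call:
{"op": "servo_tool", "data": {
  "moves": [
    {"twist": [0, 0, 0], "travel": [0.03, 0, 0], "hand": 255},
    {"twist": [0, 0, 0], "travel": [0, 0, 0], "hand": 255}
  ]
}}

```text
time_s: 17.9
tcp_pos: [0.5297, -0.2411, 0.0971]
tool_rot: [[-0.864, 0.017, 0.502], [0.014, 1.0, -0.009], [-0.502, -0.001, -0.865]]
force: [7.5, 0.0, 3.3]
gripper_width: 0.0126
grasp_force: 78.7
```

```bash
python3 -c "
from h import *
rel()"
```

```text
t 17.9 hole rel screw mm [-24.5594  -1.1472   0.991 ] F board [ 8.1344  0.1312 -0.9129] M [ 0.2063 -1.0973 -0.1251] w 0.0126
```

The blind end pushes back with 8 N at 24.5 mm, so the plate is home. I release gently and back off square to the board.

Call:
{"op": "servo_tool", "data": {
  "moves": [
    {"twist": [0, 0, 0], "travel": [0, 0, 0], "hand": 245},
    {"twist": [0, 0, 0], "travel": [0, 0, 0], "hand": 220},
    {"twist": [0, 0, 0], "travel": [0, 0, 0], "hand": 190},
    {"twist": [0, 0, 0], "travel": [0, 0, 0], "hand": 160},
    {"twist": [0, 0, 0], "travel": [0, 0, 0], "hand": 130},
    {"twist": [0, 0, 0], "travel": [0, 0, 0], "hand": 130}
  ],
  "grip_force": 20
}}

```text
time_s: 18.65
tcp_pos: [0.5285, -0.2407, 0.0957]
tool_rot: [[-0.866, 0.018, 0.5], [0.016, 1.0, -0.009], [-0.5, 0.0, -0.866]]
force: [0.0, -0.7, -0.0]
gripper_width: 0.042
grasp_force: 0.0
```

Call:
{"op": "servo_tool", "data": {
  "moves": [
    {"twist": [0, 0, 0], "travel": [0, 0, -0.3], "hand": 130},
    {"twist": [0, 0, 0], "travel": [0, 0, -0.6], "hand": 130},
    {"twist": [0, 0, 0], "travel": [0, 0, -1], "hand": 130},
    {"twist": [0, 0, 0], "travel": [0, 0, -1], "hand": 130},
    {"twist": [0, 0, 0], "travel": [0, 0, -1], "hand": 130},
    {"twist": [0, 0, 0], "travel": [0, 0, -1], "hand": 130},
    {"twist": [0, 0, 0], "travel": [0, 0, -1], "hand": 130},
    {"twist": [0, 0, 0], "travel": [0, 0, -1], "hand": 130},
    {"twist": [0, 0, 0], "travel": [0, 0, -1], "hand": 130},
    {"twist": [0, 0, 0], "travel": [0, 0, -1], "hand": 130}
  ]
}}

```text
time_s: 19.9
tcp_pos: [0.4391, -0.2392, 0.2518]
tool_rot: [[-0.866, 0.018, 0.501], [0.015, 1.0, -0.01], [-0.501, -0.001, -0.866]]
force: [-0.8, -0.3, 0.3]
gripper_width: 0.0416
grasp_force: 0.0
```

```bash
python3 - <<'E'
from h import *
rel()
a=optics.capture("top")[:,:,::-1]; b=optics.capture("scene")[:,:,::-1]
c1=cv2.resize(a[150:230,335:415],(400,400),interpolation=cv2.INTER_CUBIC); c2=cv2.resize(b[130:210,85:165],(400,400),interpolation=cv2.INTER_CUBIC)
cv2.imwrite("pics/c4.png",np.hstack([c1,c2]))
for nm,q in (("upL",(.023,.055,.005)),("upR",(.023,-.055,.005)),("loL",(-.107,.055,.005)),("loR",(-.107,-.055,.005))):
    X=BASE+RB@np.array(q); print(nm,(proj("top",X)-[335,150]+.5)*5,(proj("scene",X)-[85,130]+.5)*5+[400,0])
E
```

```text
t 19.9 hole rel screw mm [-25.726   -0.6586 180.2007] F board [-0.5068 -0.2717  0.651 ] M [-0.0306  0.4889  0.0156] w 0.0416
upL [120.0817 126.5103] [682.2422 243.3832]
upR [297.021  126.4769] [523.1951 217.7798]
loL [103.131  320.5927] [765.7291 232.7746]
loR [274.047  320.6055] [618.6255 209.4159]
```

View pics/c4.png

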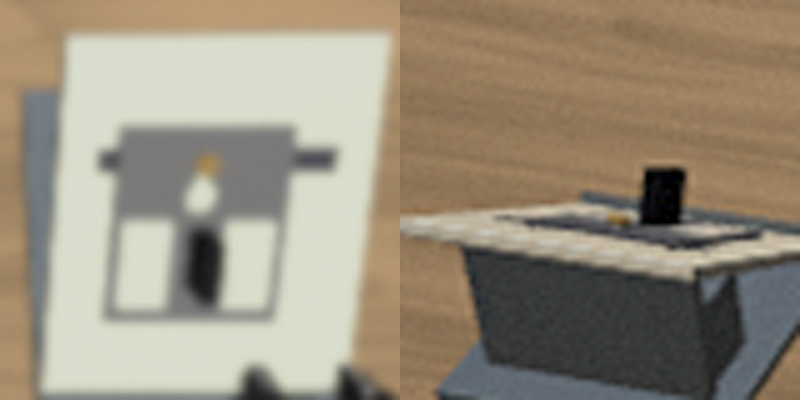

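The plate hangs flat and straight. Its upper corners, at about (120,127) and (296,127) in the crop, match the locked-home prediction. The brass head sits at the slot's end at (208,163), and the gripper is clear. I hand in.

```bash
python3 -c "
from station import r
print(r.finish_job())"
```

```text
the job is handed in; nothing more can be done
None
```

The small grey plate hangs on the screw, slid home until the slot end pushed back with about 8 N, and the last pictures show it flat and straight; the arm has let go and the job is handed in at about 20 s (no verdict was shown).

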